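# Weigh a silver bangle on a trip balance

### The arm

A 6-joint arm with a two-finger parallel gripper is mounted at the origin on the work surface. World frame = base frame: x ahead of the robot, y to its left, z up, the work surface at z = 0. Lengths are in mm, angles in rad, forces in N, time in s.
With the tool pointing down it reaches from about 350 to 975 mm from the base axis. Payload 7.1 kg.
Tool frame: the origin (TCP) lies at the very end of the fingers, on their centre line; the grasp point (between the pads) lies 19 mm behind it; z points along the fingers, y is the line along which they close (so a half turn about z gives the same grasp; the last joint's range is limited). The gripper opens to 88 mm and grips with 3 to 60 N. Pads are 20 mm wide; open, the fingers measure 115 mm over their backs; the gripper's body (75 mm by 178 mm) begins 61 mm behind the grasp point.
Start: joints at [-1.257, 0.423, 1.63, -0, 1.089, -0.019], TCP at [204.199, -590.684, 222.675] pointing down, gripper open.
Joint ranges: [-3, 3], [-0.9, 2.11], [0.09, 2.58], [-1.31, 4.45], [0.11, 2.69], [-2.54, 2.54]. Speed limits (rad/s): [2.39, 2.39, 3.01, 3.14, 3.14, 3.14].

### API

Orientations are given as a rotation vector (axis times angle).
In Python, from workcell import ctrl gives the robot as it stands. The module is installed in compiled form; this text tells all that it offers.
- The arm moves only by the shell command python3 -m inch 'ROWS'. ROWS is JSON, a list of rows, each a list of 7 numbers: the shift along the tool's x, y, z scaled (see below), then the turn, a rotation vector about the tool's x, y, z scaled (see below), then the closure, from -1 (fully open) to 1 (shut). In form: [[tx, ty, tz, wx, wy, wz, hand], ...]. A call has 1 to 10 rows; each row is the pose to reach, as a shift and turn from the pose commanded when the call began, along the tool's axes at that moment; what a row does not reach only later rows make up. The controller multiplies each number of a shift by 0.15 m and each number of a turn by pi/4 rad. A row lasts 1/8 s, in which the tool goes at most 62.5 mm and 10.7 degrees, less where a joint would pass 70% of its speed; a pose out of reach is approached as far as the arm can. A call with a number of a shift or a turn outside -1 to 1 is refused whole. A call with a gripper value outside its range is refused whole. The fingers move at their own pace and stop on an object; the grip force is fixed at half the most. Time passes only in rows, so rows that repeat a pose let the fingers close. It gives the time, the measured TCP pose, the force, the opening and the grip force at its end, in the units of the state.
- ctrl.get_obs(): the state, without advancing time (a new reading comes with each control period).
- ctrl.get_image(name): name is "scene" or "top" or "wrist"; returns the picture (420x560x3 uint8, red, green, blue); there is no depth.
- ctrl.camera_params(name): a dict with "vfov" (degrees; the focal length in pixels is half the picture's height over the tangent of half this angle, whatever the lens; pixels are square), "cx", "cy" (the principal point, pixels), "eye" and "attitude" of the camera in the world; the wrist camera has in their place "tool_from_camera" (4x4, takes a point from camera to tool coordinates, whose origin is the TCP and whose axes are the flange's). Camera axes: x right, y up, looking along -z (the intrinsics and any distortion apply to the point x, -y, -z); pixel columns grow to the right and rows downward; lengths in mm; the calibration is good to about 2 mm. The wrist camera is an equidistant fisheye: a pixel r from the principal point sees the ray r / f radians off the axis. A picture is of the moment at which its call begins: read the wrist's pose just before it. camera_params takes no time and is no camera call.
- ctrl.close_job(): hands the job in; it is judged then, once.
The state is a dict: "t": time; "qpos": joint angles; "qvel": joint speeds; "joint_torque": joint torques, N m; "ee_pos": TCP position; "orientation": TCP orientation; "ft_force": force on the tool from outside, world axes, zero at the start; "moment": the same for the moment, N m; "width": finger opening in mm; "grasp_force": force on a finger pad.
Only numpy, scipy, OpenCV 4.12 (cv2) and the standard library are available. Lean on these libraries where they do the work, as an engineer would, in place of code of your own. Each camera call takes 0.05 s, during which the arm holds its last target. There are 200 camera calls.

### The job

Weigh the silver bangle that lies on the left platform of the balance: set 20 g brass weights from the wooden block upright on the right platform, one by one, as many as it takes, then nudge the brass poise along the front bar until the pointer comes to rest on the red centre line with nothing touching the balance. Work with a feather-light hand: the knife edges and the poise must never feel a push, knock or squeeze of more than 6 newtons. Leave the bangle on its platform, spare weights in the block, and the perfume bottle, hairbrush and shell tray where they are.

Things in the scene. Friction and masses are not known exactly. Their poses are not given: they have to be found in the camera images.
- balance: trip balance, fixed. Origin: centre of the base's underside; z up, y along the beam towards the left platform, -x its front. Slate-blue base 150 (x) x 250 (y) x 32 mm. Beam pivot at (0, 0, 66 mm); the beam swings about x, stops at 0.15 rad either way, damped, settles in about 1 s. Two round steel platforms, radius 55 mm, on 100 mm arms; they stay level, and where a load stands on one makes no difference
- pointer_tip (a point): tip of the upright red pointer on the beam, 130 mm above its pivot; axes the beam's. Balanced when it rests at y = 0 in the balance's frame. It leans to the heavier side: y = +19.4 mm is the left stop, -19.4 mm the right stop; between the stops 0.78 mm for each gram of difference (the beam tilts 6 mrad per gram, 25 g reaches a stop)
- index_mark (a point): fixed point on the red centre line at the upper edge of the white scale plate, 185 mm above the table, at x = y = 0 in the balance's frame; black lines every 5 mm to both sides
- bar_zero (a point): point on the top of the front bar, where its graduation starts. The steel bar is part of the beam and tilts with it: 85 mm in front of the pivot (x = -85 mm), 5 mm wide, 10 mm high, its top 75 mm above the table when level, from y = +108 to -108 mm in the beam's axes. A finger touching bar or poise holds the beam: the pointer reads true only when nothing touches
- bar_full (a point): point on the bar's top at y = -80 mm. The POISE is not tracked: find it by touch or sight. It starts 0 to 25 mm from bar_zero and slides between bar_zero and bar_full: brass saddle 16 x 16 mm, 4 mm higher than the bar, with an upright round knob of 12 mm diameter up to 36 mm above the bar's top. A side push on the knob first tips the beam to its stop; then, at about 2.5 N, the poise slides. Do not pinch
- right_pan_top (a point): centre of the upper face of the right platform, 100 mm above the table when level, up to 15 mm higher or lower with the beam; it yields when loaded. Axes the balance's. The poise adds to this side: 0 g at bar_zero, 0.5 g more per mm towards bar_full (40 g there); poise at bar_zero and equal loads balance
- left_pan_top (a point): the same for the left platform, which bears the bangle and at first rests on the lower stop
- right_pan: the right platform; origin at its hinge, 34 mm under right_pan_top
- bangle: silver bangle, a ring 68 mm outside, 58 mm inside, 6 mm high, lying on the left platform; mass unknown, between 41 and 64 g. Origin: centre of its underside
- block: fixed dark wooden weight block 165 (x) x 46 (y) x 18 mm, with four bores 18 mm wide and 8 mm deep, 36 mm apart along its x, at x = -54, -18, 18, 54 mm. Origin: centre of its underside
- weight0: brass weight of exactly 20 g: foot 16 mm in diameter and 9 mm high, slim neck, knob 14 mm in diameter from 16 to 26 mm above the underside. At first stands in a bore of the block, underside 10 mm above the table. Origin: centre of its underside
- weight1: brass weight of exactly 20 g: foot 16 mm in diameter and 9 mm high, slim neck, knob 14 mm in diameter from 16 to 26 mm above the underside. At first stands in a bore of the block, underside 10 mm above the table. Origin: centre of its underside
- weight2: brass weight of exactly 20 g: foot 16 mm in diameter and 9 mm high, slim neck, knob 14 mm in diameter from 16 to 26 mm above the underside. At first stands in a bore of the block, underside 10 mm above the table. Origin: centre of its underside
- weight3: brass weight of exactly 20 g: foot 16 mm in diameter and 9 mm high, slim neck, knob 14 mm in diameter from 16 to 26 mm above the underside. At first stands in a bore of the block, underside 10 mm above the table. Origin: centre of its underside
- perfume: bystander: ribbed glass perfume bottle, 56 mm in diameter, 95 mm high; origin centre of underside
- brush: bystander: lavender paddle brush lying bristles down along its x, 215 x 75 mm, 24 mm high; origin on the table under its middle
- shell_tray: bystander: beige shell-shaped silicone tray about 100 x 110 mm, 15 mm high; origin centre of underside

How it is judged:
By the outcome, as a careful person would: the job done as asked, in the order asked, and still so for the second after the job is handed in, with the robot touching nothing.
It also fails if it takes over 70 s, if anything falls off the work surface, if the arm or the gripper's body presses on something with over 40 N, if the wrist force passes 120 N, or if a joint passes its speed limit or range.

## Working session

There is one attempt and no reset: what is moved stays moved. The work goes in short steps, Python scripts to look and compute and a shell command to move; the robot and the scene stay as the last step left them, time stands still between calls to the robot, and variables do not carry over. Pictures are saved under pics/ and viewed, at most 10 in all, crops included, and the job is handed in when it is done.

```bash
mkdir -p pics; python3 - <<'E'
from workcell import ctrl
import cv2,numpy as np
o=ctrl.get_obs()
print({k:np.round(v,3) for k,v in o.items()})
for n in ("scene","top","wrist"):
    p=ctrl.camera_params(n);print(n,{k:np.round(v,4).tolist() if not isinstance(v,str) else v for k,v in p.items()})
    cv2.imwrite(f"pics/{n}0.png",ctrl.get_image(n)[:,:,::-1])
E
```

```text
{'t': np.float64(0.0), 'qpos': array([-1.257,  0.424,  1.631,  0.   ,  1.089, -0.019]), 'qvel': array([ 0.001,  0.   , -0.001,  0.001,  0.   , -0.   ]), 'joint_torque': array([ 0.0000e+00, -5.4463e+01, -2.7366e+01,  6.4000e-02,  2.3000e-02,
       -0.0000e+00]), 'ee_pos': array([ 204.009, -590.152,  221.9  ]), 'orientation': array([-3.097, -0.52 ,  0.   ]), 'ft_force': array([0.817, 0.867, 0.424]), 'moment': array([-0.031,  0.011, -0.017]), 'grasp_force': np.float64(0.0), 'width': np.float64(87.759)}
scene {'vfov': 52.37, 'cx': 277.7444, 'cy': 205.1799, 'eye': [1225.2392, -411.1759, 638.2192], 'attitude': [0.9068, 0.4928, 0.9001]}
top {'vfov': 52.6074, 'cx': 279.4798, 'cy': 207.1308, 'eye': [318.1615, 21.7617, 1313.2442], 'attitude': [0.1881, -0.1752, -1.5106]}
wrist {'vfov': 65.7065, 'cx': 280.2482, 'cy': 208.8932, 'tool_from_camera': [[-0.0, 0.9622, 0.2724, 76.5828], [1.0, -0.0004, 0.0016, -0.1832], [0.0017, 0.2724, -0.9622, -161.5265], [0.0, 0.0, 0.0, 1.0]]}
```

View pics/scene0.png

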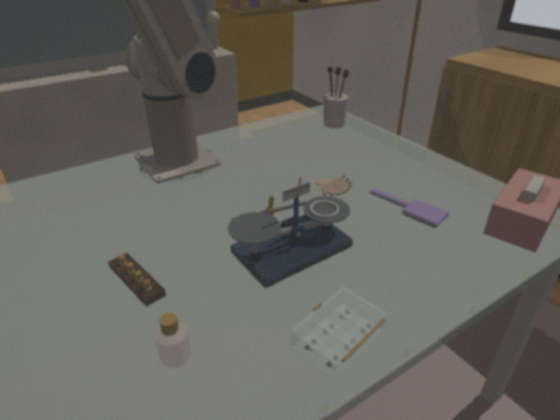

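View pics/top0.png

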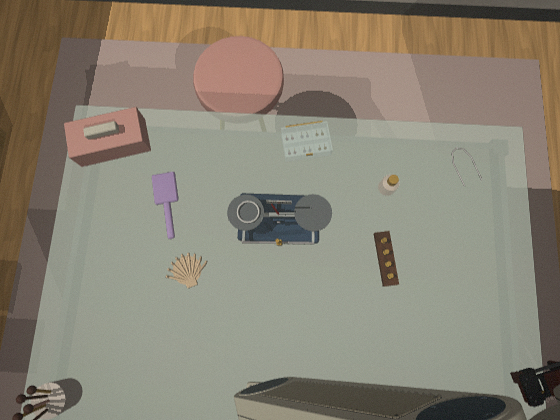

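The scene view shows the block at about (137,277), the balance at (290,240), the right pan at (255,228) and the poise knob at (270,203). In the top view they are the block at (386,258), the right pan at (313,211), the left pan at (247,212) and the poise at (279,242).

```bash
cat > h.py <<'E'
import numpy as np,cv2,json
from scipy.spatial.transform import Rotation as R
from scipy.optimize import least_squares
from workcell import ctrl
def cam(n,obs=None):
    p=ctrl.camera_params(n); f=210/np.tan(np.radians(p["vfov"]/2))
    if n=="wrist":
        o=obs or ctrl.get_obs(); T=np.eye(4);T[:3,:3]=R.from_rotvec(o["orientation"]).as_matrix();T[:3,3]=o["ee_pos"]
        M=T@np.array(p["tool_from_camera"]); Rm,e=M[:3,:3],M[:3,3]
    else: Rm,e=R.from_rotvec(p["attitude"]).as_matrix(),np.array(p["eye"])
    return dict(f=f,c=np.array([p["cx"],p["cy"]]),R=Rm,e=e,fish=n=="wrist")
def proj(c,P):
    q=(np.atleast_2d(P)-c["e"])@c["R"]; x=np.c_[q[:,0],-q[:,1]]; z=-q[:,2]
    r=np.linalg.norm(x,axis=1)
    s=np.arctan2(r,z)/np.maximum(r,1e-9) if c["fish"] else 1/z
    return c["c"]+c["f"]*x*s[:,None]
def ray(c,uv):
    d=(np.array(uv,float)-c["c"])/c["f"]
    if c["fish"]:
        r=np.hypot(*d); d=d/max(r,1e-9)*np.sin(r); v=np.array([d[0],-d[1],-np.cos(r)])
    else: v=np.array([d[0],-d[1],-1])
    return c["R"]@v
def at_z(c,uv,z):
    v=ray(c,uv); return c["e"]+v*(z-c["e"][2])/v[2]
def tri(*obs):  # (cam,uv)...
    A=np.zeros((3,3));b=np.zeros(3)
    for c,uv in obs:
        v=ray(c,uv);v/=np.linalg.norm(v);m=np.eye(3)-np.outer(v,v);A+=m;b+=m@c["e"]
    X=np.linalg.solve(A,b); return X,[np.round(np.linalg.norm(proj(c,X)[0]-uv),1) for c,uv in obs]
def shot(n,name):
    o=ctrl.get_obs(); im=ctrl.get_image(n)[:,:,::-1].copy(); cv2.imwrite(f"pics/{name}.png",im); c=cam(n,o)
    np.save(f"pics/{name}.npy",c,allow_pickle=True); return im,c
def load(name): return cv2.imread(f"pics/{name}.png"),np.load(f"pics/{name}.npy",allow_pickle=True).item()
def rows(target,rv=None):
    """shift (units of .15 m) & turn (units of pi/4) along the tool axes from the present pose"""
    o=ctrl.get_obs(); T=R.from_rotvec(o["orientation"]); s=T.inv().apply(np.array(target)-o["ee_pos"])/150
    w=(T.inv()*R.from_rotvec(rv)).as_rotvec()/(np.pi/4) if rv is not None else np.zeros(3)
    return np.round(s,3),np.round(w,3)
E
python3 - <<'E'
from h import *
s,t=cam("scene"),cam("top")
print("block",tri((s,(137,277)),(t,(386,258))))
print("Rpan",tri((s,(254,228)),(t,(313,211))))
print("Lpan",tri((s,(327,210)),(t,(248,212))))
print("poise",tri((s,(271,197)),(t,(279,242))))
a=cv2.imread("pics/scene0.png")[150:310,90:370];b=cv2.imread("pics/top0.png")[170:300,220:410]
cv2.imwrite("pics/c0.png",cv2.resize(a,(784,448),interpolation=cv2.INTER_CUBIC))
E
```

```text
block (array([ 484.95395892, -291.07135027,   10.09951422]), [np.float64(1.2), np.float64(0.9)])
Rpan (array([596.22652985, -58.14263668, 113.27833155]), [np.float64(0.0), np.float64(0.0)])
Lpan (array([592.55418225, 136.02068267,  83.38332741]), [np.float64(1.9), np.float64(1.5)])
poise (array([503.48954146,  38.7672268 , 107.10559474]), [np.float64(1.7), np.float64(1.4)])
```

View pics/c0.png

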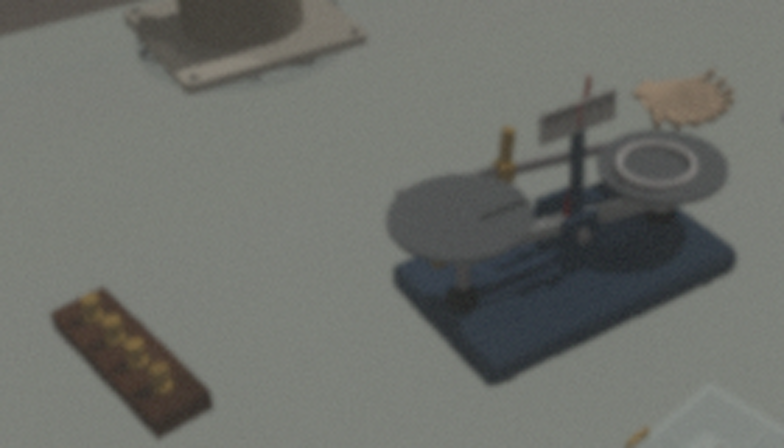

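The crop agrees with the rough triangulation: the balance is near (594,39) with its right pan up, and the block is near (485,-291) with four weights. I'll move the wrist camera over the block.

```bash
python3 - <<'E'
from h import *
print(rows([345,-450,210],[np.pi,0,0]))
E
```

```text
(array([ 1.194, -0.577,  0.081]), array([-0.001,  0.   ,  0.424]))
```

```bash
python3 -m inch '[[0.4,-0.2,0,0,0,0.2,-1],[0.8,-0.4,0,0,0,0.424,-1],[1,-0.6,0.1,0,0,0.424,-1],[1,-0.6,0.1,0,0,0.424,-1]]' | tail -3; python3 - <<'E'
from h import *
print(ctrl.get_obs()["ee_pos"],ctrl.get_obs()["orientation"],rows([485,-291,150],[np.pi,0,0]))
E
```

```text
ft_force: [0.1, -0.3, 0.2]
width: 87.6
grasp_force: 0.0
[ 317.32753238 -453.12122361  206.4900386 ] [-3.13846129e+00 -6.00712130e-03  2.68223323e-03] (array([ 1.123, -1.075,  0.378]), array([-0.004,  0.002,  0.005]))
```

```bash
python3 -m inch '[[0.4,-0.4,0.1,0,0,0,-1],[0.8,-0.8,0.2,0,0,0,-1],[1,-1,0.3,0,0,0,-1],[1,-1,0.3,0,0,0,-1],[1,-1,0.3,0,0,0,-1]]' | tail -3; python3 - <<'E'
from h import *
im,c=shot("wrist","w1"); print(ctrl.get_obs()["ee_pos"])
cv2.imwrite("pics/w1v.png",cv2.resize(im,None,fx=1.4,fy=1.4,interpolation=cv2.INTER_CUBIC))
E
```

```text
ft_force: [-0.6, -1.5, -0.7]
width: 88.3
grasp_force: 0.0
[ 466.73252169 -307.10513225  162.53849367]
```

View pics/w1v.png

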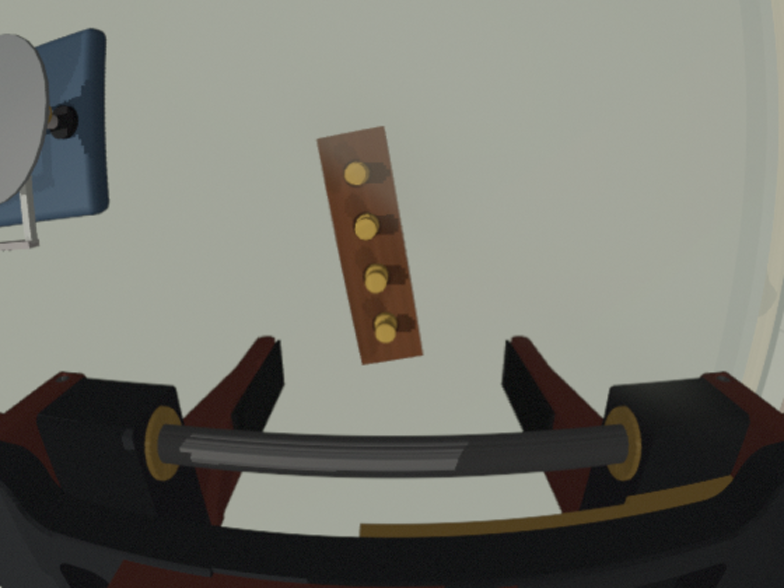

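The wrist view (scaled 1.4×) shows the knob tops at (356,173), (366,227), (376,278) and (386,328). The block corners are at (317,138), (383,126), (422,354) and (363,364).

```bash
cat >> h.py <<'E'
def knobs(im):
    hsv=cv2.cvtColor(im,cv2.COLOR_BGR2HSV); m=cv2.inRange(hsv,(17,110,120),(32,255,255)); m[260:]=0
    n,_,st,ce=cv2.connectedComponentsWithStats(m)
    return [(st[i,4],np.round(ce[i],1),st[i,:4]) for i in range(1,n) if st[i,4]>40]
E
python3 - <<'E'
from h import *
im,c=load("w1")
for k in knobs(im): print(k, at_z(c,k[1],36).round(1))
for uv in [(356,173),(366,227),(376,278),(386,328)]: print(at_z(c,np.array(uv)/1.4,36).round(1))
for uv in [(317,138),(383,126),(422,354),(363,364)]: print("corner",at_z(c,np.array(uv)/1.4,18).round(1))
E
```

```text
(np.int32(198), array([253.5, 123.7]), array([246, 116,  16,  16], dtype=int32)) [ 539.7 -281.3   36. ]
(np.int32(198), array([260.5, 162.7]), array([254, 153,  15,  19], dtype=int32)) [ 504.8 -287.2   36. ]
(np.int32(208), array([267.4, 200.1]), array([261, 190,  15,  19], dtype=int32)) [ 470.4 -293.2   36. ]
(np.int32(201), array([274. , 235.7]), array([268, 225,  15,  20], dtype=int32)) [ 435.8 -299.1   36. ]
[ 539.8 -282.    36. ]
[ 505.3 -288.    36. ]
[ 471.9 -294.2   36. ]
[ 437.2 -300.7   36. ]
corner [ 563.8 -254.5   18. ]
corner [ 571.1 -298.5   18. ]
corner [ 410.2 -326.7   18. ]
corner [ 402.  -283.3   18. ]
```

```bash
python3 - <<'E'
from h import *
rv=(R.from_euler('z',10,degrees=True)*R.from_rotvec([np.pi,0,0])).as_rotvec()
print(rows([540,-281.6,80],rv))
E
```

```text
(array([ 0.489, -0.17 ,  0.55 ]), array([ 0.   ,  0.001, -0.221]))
```

```bash
python3 -m inch '[[0.3,-0.1,0.2,0,0,-0.1,0.1],[0.489,-0.17,0.4,0,0,-0.221,0.1],[0.489,-0.17,0.55,0,0,-0.221,0.1],[0.489,-0.17,0.55,0,0,-0.221,0.1]]' | tail -3; python3 - <<'E'
from h import *
im,c=shot("wrist","w2"); print(ctrl.get_obs()["ee_pos"],ctrl.get_obs()["orientation"])
a,ca=load("w1")
K=sorted([k[1].tolist() for k in knobs(im)],key=lambda k:k[1]);K1=sorted([k[1].tolist() for k in knobs(a)],key=lambda k:k[1])
print(K); 
for i in range(4):print([ (x[0].round(1),x[1]) for x in [tri((ca,K1[i]),(c,k)) for k in K] if max(x[1])<4])
print(rows([540,-281.6,23]))
E
```

```text
ft_force: [-0.6, 0.2, 0.5]
width: 51.3
grasp_force: 0.0
[ 538.94435187 -282.52284347   80.115612  ] [-3.12963518e+00 -2.69289099e-01  1.62112929e-03]
[[278.6, 229.2]]
[(array([ 539.4, -280.2,   27.5]), [np.float64(0.4), np.float64(0.5)])]
[]
[]
[]
(array([ 0.008, -0.005,  0.381]), array([0., 0., 0.]))
```

View pics/w2.png

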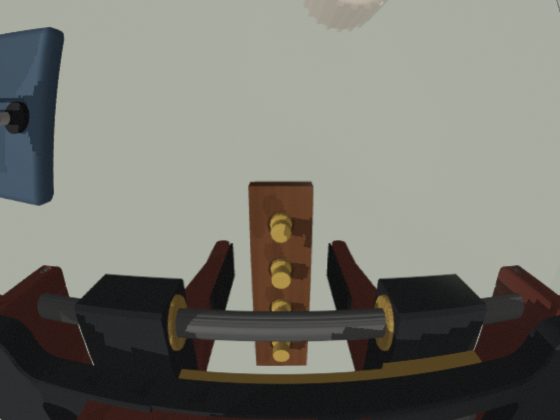

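The knob of the far weight is the lower blob at about (282,233), midway between the fingers at (233…331). Its position is confirmed, so I'll descend and grasp.

```bash
python3 - <<'E'
from h import *
a,ca=load("w1");b,cb=load("w2");print(tri((ca,(254,123.5)),(cb,(281.5,234))))
E
python3 -m inch '[[0.008,-0.007,0.2,0,0,0,0.1],[0.008,-0.007,0.35,0,0,0,0.1],[0.008,-0.007,0.381,0,0,0,0.1],[0.008,-0.007,0.381,0,0,0,0.1],[0.008,-0.007,0.381,0,0,0,0.8],[0.008,-0.007,0.381,0,0,0,0.8],[0.008,-0.007,0.381,0,0,0,0.8],[0.008,-0.007,0.381,0,0,0,0.8]]'
```

```text
(array([ 539.87355112, -281.8417451 ,   37.74291427]), [np.float64(0.0), np.float64(0.0)])
t: 2.88
ee_pos: [541.3, -280.0, 23.4]
orientation: [3.13, 0.272, 0.001]
ft_force: [0.5, 1.2, 2.6]
width: 12.4
grasp_force: 30.0
```

```bash
python3 -m inch '[[0,0,-0.1,0,0,0,0.8],[0,0,-0.5,0,0,0,0.8],[0,-0.2,-0.9,0,0,0,0.8],[-0.1,-0.6,-1,0,0,0.1,0.8],[-0.2,-1,-1,0,0,0.222,0.8],[-0.2,-1,-1,0,0,0.222,0.8]]'; python3 -m inch '[[0,-0.4,-0.2,0,0,0,0.8],[-0.1,-0.8,-0.4,0,0,0,0.8],[-0.1,-1,-0.5,0,0,0,0.8],[-0.1,-1,-0.5,0,0,0,0.8],[-0.1,-1,-0.5,0,0,0,0.8],[-0.1,-1,-0.5,0,0,0,0.8]]'; python3 - <<'E'
from h import *
im,c=shot("wrist","w3"); shot("top","t3"); shot("scene","s3")
cv2.imwrite("pics/w3v.png",cv2.resize(im,None,fx=1.4,fy=1.4,interpolation=cv2.INTER_CUBIC))
E
```

```text
t: 3.62
ee_pos: [483.4, -134.4, 174.1]
orientation: [-3.141, -0.002, 0.001]
ft_force: [0.3, -0.5, -0.1]
width: 12.3
grasp_force: 30.0
t: 4.38
ee_pos: [470.5, 11.6, 247.4]
orientation: [3.141, -0.004, -0.002]
ft_force: [-1.2, -0.4, -0.2]
width: 12.7
grasp_force: 30.0
```

View pics/w3v.png

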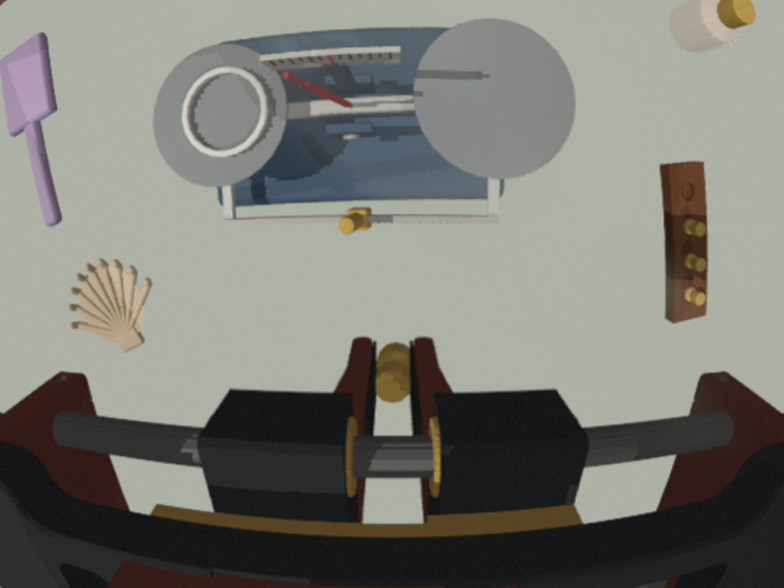

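The wrist view (scaled 1.4×) shows:
- Right pan: centre (494.5,99).
- Left pan: centre (220,115).
- Bar: ends at (224,218) and (499,221).
- Pointer: tip at (286,75).
- Red centre mark: about (331,57).
- Poise: knob top at (348,226), saddle at (358,217).

Next I'll fit the balance pose.

```bash
cat >> h.py <<'E'
def bal(pose,P,th=None):  # balance-frame (th None) or beam-frame point (th tilt, + = left down) to world
    P=np.atleast_2d(np.array(P,float))
    if th is not None: P=P@R.from_euler('x',-th).as_matrix().T+[0,0,66]
    return P@R.from_euler('z',pose[2]).as_matrix().T+[pose[0],pose[1],0]
E
python3 - <<'E'
from h import *
im,c=load("w3")
uv=np.array([(494.5,99),(220,115),(224,219),(499,221),(286,75),(331,57)])/1.4
def pts(p):
    th=p[3]; s=np.sin(th);
    return np.vstack([bal(p,[(0,-100*np.cos(th),100+100*s),(0,100*np.cos(th),100-100*s)]),bal(p,[(-85,108,9),(-85,-108,9),(0,0,130)],th),bal(p,[0,0,185])])
f=lambda p:(proj(c,pts(p))-uv).ravel()
r=least_squares(f,[594,39,0,.15],loss='soft_l1'); print(r.x.round(3),f(r.x).reshape(-1,2).round(1).tolist())
p=r.x; np.save("pose.npy",p)
for i,z in ((0,115),(1,85)): print(at_z(c,uv[i],z))
# poise: knob top 36 above bar top, search y_b
k=np.array([348,226])/1.4
for y in range(10,-40,-5): print(y,(proj(c,bal(p,[(-85,y,45),(-85,y,13)],.15))*1.4).round(0).tolist())
# two-view height of the pan from fixed cameras
print(tri((c,uv[0]),(cam("top"),(313,211)),(cam("scene"),(254,228))))
E
```

```text
[5.93287e+02 4.21830e+01 5.00000e-03 1.59000e-01] [[3.8, -1.2], [-1.6, -2.2], [-0.4, 1.3], [0.4, 0.6], [-0.4, -0.8], [0.1, 12.8]]
[592.62681593 -53.16552649 115.        ]
[590.16205081 138.8181934   85.        ]
10 [[324.0, 225.0], [337.0, 220.0]]
5 [[331.0, 225.0], [343.0, 220.0]]
0 [[338.0, 225.0], [350.0, 220.0]]
-5 [[346.0, 225.0], [357.0, 220.0]]
-10 [[353.0, 225.0], [363.0, 220.0]]
-15 [[360.0, 225.0], [370.0, 220.0]]
-20 [[368.0, 226.0], [377.0, 220.0]]
-25 [[375.0, 226.0], [384.0, 220.0]]
-30 [[383.0, 226.0], [391.0, 220.0]]
-35 [[391.0, 226.0], [398.0, 220.0]]
(array([594.68025601, -56.45631571, 111.4129887 ]), [np.float64(3.0), np.float64(0.9), np.float64(0.3)])
```

The fit is good: balance at (593.3,42.2), yaw about 0.005, poise about 7 mm from zero, pan top about 115. Next is setting weight 1 on the outer back part of the right pan at (612,-68).

```bash
python3 -m inch '[[0.3,0.2,0,0,0,0,0.8],[0.6,0.4,0.2,0,0,0,0.8],[0.9,0.533,0.4,0,0,0,0.8],[0.943,0.533,0.6,0,0,0,0.8],[0.943,0.533,0.7,0,0,0,0.8],[0.943,0.533,0.7,0,0,0,0.8],[0.943,0.533,0.7,0,0,0,0.8]]'; python3 - <<'E'
from h import *
print(rows([612,-68,127.5],[np.pi,0,0]))
E
```

```text
t: 5.4
ee_pos: [612.3, -67.4, 144.2]
orientation: [3.141, -0.001, 0.002]
ft_force: [0.4, -0.8, -0.5]
width: 12.7
grasp_force: 30.0
(array([-0.002,  0.004,  0.112]), array([ 0.   , -0.002, -0.001]))
```

```bash
python3 -m inch '[[0,0,0.04,0,0,0,0.8],[0,0,0.075,0,0,0,0.8],[0,0,0.09,0,0,0,0.8],[0,0,0.1,0,0,0,0.8],[0,0,0.11,0,0,0,0.8],[0,0,0.11,0,0,0,0.8],[0,0,0.11,0,0,0,0.6],[0,0,0.11,0,0,0,0.4],[0,0,0.11,0,0,0,0.2],[0,0,0.11,0,0,0,0.2]]'; python3 - <<'E'
from h import *
im,c=shot("wrist","w4");s,_=shot("scene","s4")
a=im[60:330,130:420]; b=s[150:280,210:370]
cv2.imwrite("pics/c4.png",np.hstack([cv2.resize(a,(430,400)),cv2.resize(b,(370,400),interpolation=cv2.INTER_CUBIC)]))
E
```

```text
t: 6.65
ee_pos: [612.1, -67.4, 126.5]
orientation: [-3.142, 0.002, -0.0]
ft_force: [0.2, -1.3, 0.8]
width: 34.5
grasp_force: 0.0
```

View pics/c4.png

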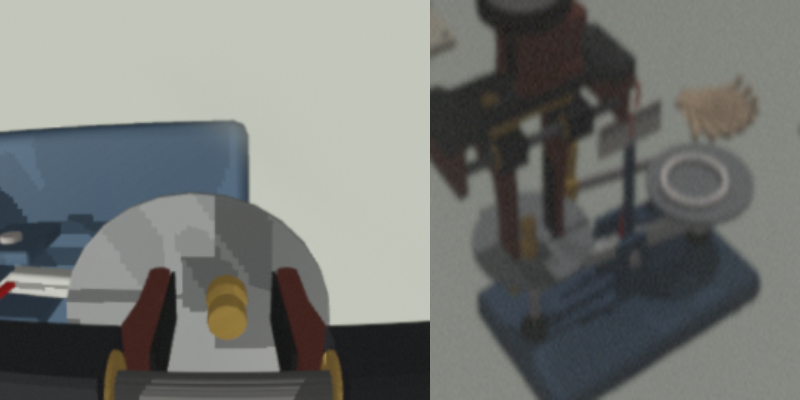

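Weight 1 stands upright on the right pan, with the knob between the open fingers and the pan still up. I'll fetch the second weight.

```bash
python3 -m inch '[[0,0,-0.05,0,0,0,0.15],[0,0,-0.3,0,0,0,0.15],[0,0.2,-0.5,0,0,0,0.15],[-0.2,0.6,-0.5,0,0,0,0.15],[-0.5,1,-0.4,0,0,0,0.15],[-0.5,1,-0.3,0,0,0,0.15]]'; python3 - <<'E'
from h import *
rv=(R.from_euler('z',10,degrees=True)*R.from_rotvec([np.pi,0,0])).as_rotvec()
print(rows([504.7,-287.7,75],rv))
E
```

```text
t: 7.5
ee_pos: [535.6, -219.9, 172.5]
orientation: [3.141, -0.006, 0.002]
ft_force: [0.2, 0.6, 0.3]
width: 37.5
grasp_force: 0.0
(array([-0.205,  0.452,  0.65 ]), array([ 0.002, -0.002, -0.227]))
```

```bash
python3 -m inch '[[-0.1,0.25,0.2,0,0,-0.1,0.15],[-0.205,0.452,0.5,0,0,-0.222,0.15],[-0.205,0.452,0.65,0,0,-0.222,0.15],[-0.205,0.452,0.65,0,0,-0.222,0.15]]'; python3 - <<'E'
from h import *
print(rows([504.7,-287.7,23.2]))
im,c=shot("wrist","w5")
hsv=cv2.cvtColor(im,cv2.COLOR_BGR2HSV); m=cv2.inRange(hsv,(17,110,120),(32,255,255))
n,_,st,ce=cv2.connectedComponentsWithStats(m);print([(st[i].tolist(),ce[i].round(1)) for i in range(1,n) if st[i,4]>40])
print(proj(c,[(504.7,-287.7,36),(504.7,-287.7,18),(540,-281.5,36)]))
E
```

```text
t: 8.0
ee_pos: [504.9, -284.9, 72.9]
orientation: [-3.128, -0.27, 0.004]
ft_force: [0.3, 0.2, -0.0]
width: 37.6
grasp_force: 0.0
(array([-0.004,  0.019,  0.331]), array([0., 0., 0.]))
[([274, 221, 21, 29, 425], array([283.4, 236.1])), ([275, 267, 21, 30, 412], array([283.6, 282.6])), ([353, 298, 13, 39, 242], array([360.4, 315.7]))]
[[285.74884109 239.65760898]
 [285.44168356 230.36637479]
 [285.93549864 185.83340638]]
```

```bash
python3 -m inch '[[0,0.01,0.15,0,0,0,0.15],[0,0.01,0.29,0,0,0,0.15],[0,0.01,0.331,0,0,0,0.15],[0,0.01,0.331,0,0,0,0.15],[0,0.01,0.331,0,0,0,0.8],[0,0.01,0.331,0,0,0,0.8],[0,0.01,0.331,0,0,0,0.8]]'; python3 -m inch '[[0,0,-0.1,0,0,0,0.8],[0,0,-0.5,0,0,0,0.8],[0,-0.2,-0.9,0,0,0,0.8],[0.3,-0.6,-1,0,0,0.1,0.8],[0.6,-1,-1,0,0,0.222,0.8],[0.6,-1,-1,0,0,0.222,0.8]]';python3 - <<'E'
from h import *
print(rows([573.5,-68,160],[np.pi,0,0]))
E
```

```text
t: 8.93
ee_pos: [506.6, -286.7, 24.9]
orientation: [3.129, 0.272, 0.001]
ft_force: [0.1, 0.2, 2.3]
width: 12.3
grasp_force: 30.0
t: 9.68
ee_pos: [570.4, -120.8, 176.3]
orientation: [3.141, -0.0, 0.004]
ft_force: [-0.3, -1.1, -0.3]
width: 12.7
grasp_force: 30.0
(array([ 0.02 , -0.352,  0.108]), array([ 0.   , -0.003, -0.   ]))
```

```bash
python3 -m inch '[[0.02,-0.2,0.05,0,0,0,0.8],[0.02,-0.352,0.1,0,0,0,0.8],[0.02,-0.352,0.15,0,0,0,0.8],[0.02,-0.352,0.22,0,0,0,0.8],[0.02,-0.352,0.28,0,0,0,0.8],[0.02,-0.352,0.31,0,0,0,0.8],[0.02,-0.352,0.33,0,0,0,0.8],[0.02,-0.352,0.34,0,0,0,0.8],[0.02,-0.352,0.34,0,0,0,0.8]]'; python3 - <<'E'
from h import *
im,c=shot("scene","s6")
p=np.load("pose.npy")
hsv=cv2.cvtColor(im,cv2.COLOR_BGR2HSV); m=cv2.inRange(hsv,(0,70,40),(12,255,255))|cv2.inRange(hsv,(170,70,40),(180,255,255))
ys,xs=np.where(m[160:250,270:330]);print(sorted(zip((ys+160).tolist(),(xs+270).tolist()))[:25])
for th in (-.15,0,.05,.1,.15): print(th,proj(c,bal(p,[0,0,130],th)).round(1))
E
```

```text
t: 10.8
ee_pos: [572.3, -70.6, 123.4]
orientation: [3.142, -0.002, 0.0]
ft_force: [0.4, -0.3, -0.4]
width: 12.7
grasp_force: 30.0
[(171, 281), (172, 275), (219, 292), (220, 292), (221, 292), (222, 292), (223, 292), (224, 291), (224, 292), (225, 292)]
-0.15 [[285.5 182.8]]
0 [[293.2 179.5]]
0.05 [[295.7 178.7]]
0.1 [[298.2 178.1]]
0.15 [[300.7 177.6]]
```

```bash
python3 -m inch '[[0,0,0,0,0,0,0.65],[0,0,0,0,0,0,0.5],[0,0,0,0,0,0,0.35],[0,0,0,0,0,0,0.2],[0,0,0,0,0,0,0.2],[0,0,0,0,0,0,0.2],[0,0,-0.05,0,0,0,0.2],[0,0,-0.3,0,0,0,0.2],[0,0,-0.6,0,0,0,0.2],[0,0,-0.6,0,0,0,0.2]]'; python3 - <<'E'
from h import *
print(rows([470,12,245],[np.pi,0,0]))
E
```

```text
t: 12.1
ee_pos: [574.7, -70.9, 217.5]
orientation: [3.141, -0.002, 0.012]
ft_force: [0.1, -0.5, -0.5]
width: 35.1
grasp_force: 0.0
(array([-0.697, -0.552, -0.189]), array([ 0.001, -0.01 , -0.001]))
```

```bash
python3 -m inch '[[-0.3,-0.1,0,0,0,0,0.2],[-0.56,-0.4,0.05,0,0,0,0.2],[-0.56,-0.75,0.15,0,0,0,0.2],[-0.56,-0.75,0.25,0,0,0,0.2],[-0.56,-0.75,0.25,0,0,0,0.2],[-0.56,-0.75,0.25,0,0,0,0.2],[-0.56,-0.75,0.25,0,0,0,0.2],[-0.56,-0.75,0.25,0,0,0,0.2]]'; python3 - <<'E'
from h import *
im,c=shot("wrist","w7"); cv2.imwrite("pics/w7v.png",cv2.resize(im[:290],None,fx=1.4,fy=1.4,interpolation=cv2.INTER_CUBIC))
E
```

```text
t: 13.1
ee_pos: [488.6, 41.5, 176.2]
orientation: [-3.142, 0.003, -0.001]
ft_force: [-0.3, 0.7, 0.4]
width: 35.2
grasp_force: 0.0
```

View pics/w7v.png

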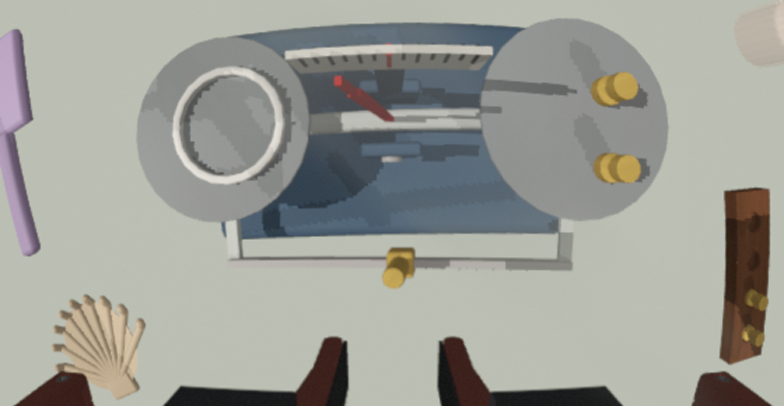

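Both weights stand upright on the right pan. The pointer tip is at (338,80) against the red centre line at (389,50). The poise knob top is at (394,277).

```bash
cat > fit.py <<'E'
from h import *
def fit(name,uv):  # left pan, right pan, bar left/right end, tip ; mark column fixes y
    im,c=load(name); uv=np.array(uv,float)
    def pts(p):
        th=p[3]; s=np.sin(th);k=np.cos(th)
        return np.vstack([bal(p,[(0,100*k,100-100*s),(0,-100*k,100+100*s)]),bal(p,[(-85,108,9),(-85,-108,9),(0,0,130)],th),bal(p,[p[4],0,185])])
    f=lambda p:(proj(c,pts(p))-uv).ravel()
    r=least_squares(f,[593,42,0,.1,0],loss='soft_l1'); p=r.x
    print(p.round(4),"tip y",(130*np.sin(p[3])).round(2),f(p).reshape(-1,2).round(1).tolist()); return p,c
E
python3 - <<'E'
from fit import *
p,c=fit("w7",np.array([(223,130),(574.5,119),(229,262),(572,266),(338,80),(389,49)])/1.4)
np.save("pose.npy",p)
# tip directly: y at its height against mark
z=66+130*np.cos(p[3]); print(at_z(c,np.array((338,80))/1.4,z),at_z(c,np.array((389,49))/1.4,185))
k=np.array([394,277])
for y in range(5,-20,-2): print(y,(proj(c,bal(p,[(-85,y,45),(-85,y,13)],p[3]))*1.4).round(0).tolist())
E
```

```text
[5.930012e+02 4.307590e+01 1.650000e-02 1.238000e-01 1.240320e+01] tip y 16.05 [[-4.7, -1.6], [6.6, -1.1], [-1.4, 1.3], [0.8, 0.7], [-0.1, 0.3], [0.2, -0.0]]
[592.87237301  59.06856987 195.00564561] [605.40159263  43.3515786  185.        ]
5 [[374.0, 279.0], [383.0, 265.0]]
3 [[378.0, 279.0], [386.0, 265.0]]
1 [[381.0, 279.0], [390.0, 265.0]]
-1 [[385.0, 279.0], [393.0, 265.0]]
-3 [[389.0, 279.0], [396.0, 265.0]]
-5 [[393.0, 279.0], [400.0, 266.0]]
-7 [[397.0, 279.0], [403.0, 266.0]]
-9 [[401.0, 279.0], [407.0, 266.0]]
-11 [[405.0, 279.0], [410.0, 266.0]]
-13 [[409.0, 279.0], [414.0, 266.0]]
-15 [[412.0, 279.0], [417.0, 266.0]]
-17 [[416.0, 279.0], [420.0, 266.0]]
-19 [[420.0, 279.0], [424.0, 266.0]]
```

```bash
python3 - <<'E'
from fit import *
im,c=load("w7"); print(at_z(c,np.array((394,277))/1.4,111))
print(rows([508,40,90],[np.pi,0,0]))
im2,c2=shot("wrist","w8"); print(np.abs(im.astype(int)-im2)[30:100,200:330].mean(), np.abs(im.astype(int)-im2)[200:270,0:100].mean())
E
```

```text
[508.97850331  41.74785812 111.        ]
(array([0.129, 0.01 , 0.575]), array([-0.   , -0.001, -0.002]))
2.018864468864469 0.8528095238095238
```

```bash
python3 -m inch '[[0.07,0,0,0,0,0,0.08],[0.132,0.003,0.05,0,0,0,0.08],[0.132,0.003,0.15,0,0,0,0.08],[0.132,0.003,0.27,0,0,0,0.08],[0.132,0.003,0.38,0,0,0,0.08],[0.132,0.003,0.48,0,0,0,0.08],[0.132,0.003,0.55,0,0,0,0.08],[0.132,0.003,0.575,0,0,0,0.08],[0.132,0.003,0.575,0,0,0,0.08]]'; python3 - <<'E'
from h import *
im,c=shot("wrist","w9");cv2.imwrite("pics/w9v.png",im); shot("scene","s9")
E
```

```text
t: 14.32
ee_pos: [508.2, 41.6, 89.6]
orientation: [-3.142, 0.002, 0.0]
ft_force: [0.0, -0.1, -0.4]
width: 40.2
grasp_force: 0.0
```

View pics/w9v.png

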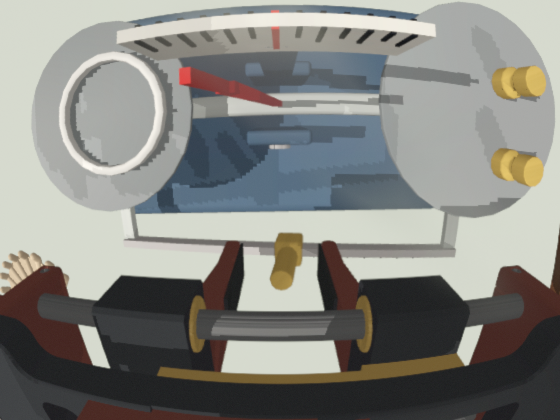

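The knob at (285,265) stands centred between the open fingers, at (237…325), and nothing touches. I'll push gently to the right with the left finger's inner face.

```bash
python3 -m inch '[[0,0.02,0,0,0,0,0.08],[0,0.04,0,0,0,0,0.08],[0,0.06,0,0,0,0,0.08],[0,0.075,0,0,0,0,0.08],[0,0.09,0,0,0,0,0.08],[0,0.105,0,0,0,0,0.08],[0,0.12,0,0,0,0,0.08],[0,0.13,0,0,0,0,0.08],[0,0.14,0,0,0,0,0.08],[0,0.15,0,0,0,0,0.08]]'; python3 -m inch '[[0,0.01,0,0,0,0,0.08],[0,0.02,0,0,0,0,0.08],[0,0.03,0,0,0,0,0.08],[0,0.04,0,0,0,0,0.08],[0,0.05,0,0,0,0,0.08]]'
```

```text
t: 15.68
ee_pos: [508.1, 19.2, 89.7]
orientation: [-3.141, 0.002, -0.0]
ft_force: [1.2, 0.8, 1.0]
width: 40.4
grasp_force: 1.0
t: 16.3
ee_pos: [507.9, 11.5, 89.5]
orientation: [-3.142, 0.002, 0.001]
ft_force: [1.2, 2.3, -1.3]
width: 40.4
grasp_force: 1.2
```

```bash
python3 - <<'E'
from h import *
im,c=shot("wrist","w10")
print(ctrl.get_obs()["ft_force"])
hsv=cv2.cvtColor(im,cv2.COLOR_BGR2HSV); m=cv2.inRange(hsv,(0,150,80),(4,255,255))|cv2.inRange(hsv,(174,150,80),(180,255,255)); m[120:]=0
n,_,st,ce=cv2.connectedComponentsWithStats(m);print([(st[i].tolist(),ce[i].round(1)) for i in range(1,n) if st[i,4]>20])
E
```

```text
[-0.22840345  2.6931715  -2.04961433]
[([133, 37, 10, 6, 27], array([137.7,  39.1])), ([208, 62, 12, 16, 171], array([213.8,  69.4])), ([210, 82, 5, 13, 39], array([211.8,  87.8])), ([217, 96, 9, 10, 31], array([221.3, 101. ]))]
```

The contact force is about 2.5 N, so the poise is sliding as expected. I'll continue at the same pace.

```bash
python3 -m inch '[[0,0.01,0,0,0,0,0.08],[0,0.02,0,0,0,0,0.08],[0,0.03,0,0,0,0,0.08],[0,0.04,0,0,0,0,0.08],[0,0.05,0,0,0,0,0.08],[0,0.06,0,0,0,0,0.08],[0,0.07,0,0,0,0,0.08],[0,0.08,0,0,0,0,0.08],[0,0.09,0,0,0,0,0.08],[0,0.1,0,0,0,0,0.08]]';python3 -m inch '[[0,0.01,0,0,0,0,0.08],[0,0.02,0,0,0,0,0.08],[0,0.03,0,0,0,0,0.08],[0,0.04,0,0,0,0,0.08],[0,0.05,0,0,0,0,0.08],[0,0.06,0,0,0,0,0.08],[0,0.07,0,0,0,0,0.08],[0,0.08,0,0,0,0,0.08],[0,0.085,0,0,0,0,0.08],[0,0.09,0,0,0,0,0.08]]'
```

```text
t: 17.6
ee_pos: [508.1, -3.5, 89.6]
orientation: [3.142, -0.002, 0.0]
ft_force: [0.2, 2.5, -1.6]
width: 40.6
grasp_force: 1.2
t: 18.85
ee_pos: [508.1, -17.0, 89.7]
orientation: [-3.142, 0.002, -0.0]
ft_force: [1.5, 2.4, -0.8]
width: 40.6
grasp_force: 1.2
```

```bash
python3 -m inch '[[0,-0.01,0,0,0,0,0.08],[0,-0.02,0,0,0,0,0.08],[0,-0.03,0,0,0,0,0.08],[0,-0.04,0,0,0,0,0.08],[0,-0.06,0,0,0,0,0.08],[0,-0.08,0,0,0,0,0.08],[0,-0.107,0,0,0,0,0.08],[0,-0.107,0,0,0,0,0.08],[0,-0.107,0,0,0,0,0.08],[0,-0.107,0,0,0,0,0.08]]';python3 -m inch '[[0,0,0,0,0,0,0.08],[0,0,0,0,0,0,0.08],[0,0,0,0,0,0,0.08],[0,0,0,0,0,0,0.08],[0,0,0,0,0,0,0.08],[0,0,0,0,0,0,0.08]]'; python3 - <<'E'
from h import *
im,c=shot("wrist","w11")
cv2.imwrite("pics/w11v.png",im)
E
```

```text
t: 20.1
ee_pos: [508.0, -0.9, 89.6]
orientation: [3.142, -0.002, 0.0]
ft_force: [-0.6, -0.5, 1.1]
width: 40.1
grasp_force: 0.0
t: 20.85
ee_pos: [508.0, -0.8, 89.6]
orientation: [-3.142, 0.002, 0.0]
ft_force: [0.0, 0.0, 0.7]
width: 40.6
grasp_force: 0.0
```

View pics/w11v.png

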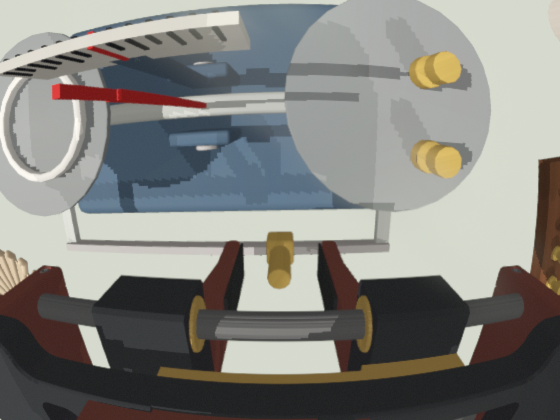

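The poise knob at (280,262) is free between the fingers. The pointer tip at (62,92) is viewed obliquely, so I'll lift and look from the centre plane.

```bash
python3 -m inch '[[0,0,-0.1,0,0,0,0.08],[0,0,-0.27,0,0,0,0.08],[-0.05,-0.1,-0.27,0,0,0,0.08],[-0.09,-0.285,-0.27,0,0,0,0.08],[-0.09,-0.285,-0.27,0,0,0,0.08],[-0.09,-0.285,-0.27,0,0,0,0.08],[-0.09,-0.285,-0.27,0,0,0,0.08]]'; python3 - <<'E'
from h import *
im,c=shot("wrist","w12")
cv2.imwrite("pics/w12v.png",cv2.resize(im[0:140,120:440],(800,350),interpolation=cv2.INTER_CUBIC))
E
```

```text
t: 21.78
ee_pos: [494.6, 41.5, 129.9]
orientation: [3.141, -0.002, -0.0]
ft_force: [-0.1, 0.2, -0.1]
width: 40.4
grasp_force: 0.0
```

View pics/w12v.png

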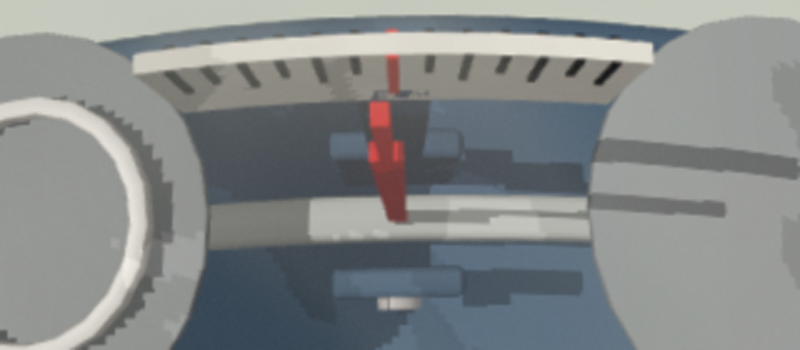

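The tip's top face is at (380,107) in the crop, or (272,42.8) in the full picture. The mark is at (392,35), or (276.8,14), so the pointer is slightly left. I have used all 10 picture views, so from here I'll measure numerically.

```bash
cat > tip.py <<'E'
from h import *
import sys
def red(im,bright=True):
    h=cv2.cvtColor(im,cv2.COLOR_BGR2HSV); return (cv2.inRange(h,(0,150,60),(6,255,255))|cv2.inRange(h,(172,150,60),(180,255,255)))
def measure(name):
    im,c=load(name); m=red(im); m[140:]=0
    n,_,st,ce=cv2.connectedComponentsWithStats(m)
    for i in range(1,n):
        if st[i,4]>8: print(st[i].tolist(),ce[i].round(1))
    xs=lambda r:np.where(m[r,240:310])[0]+240
    for r in range(8,92,3):
        v=xs(r)
        if len(v): print(r,v.min(),v.max(),end=" | ")
    print(); return im,c
if __name__=="__main__":
    im,c=measure(sys.argv[1])
    print(at_z(c,(272,42.8),195.9),at_z(c,(276.8,14),185), proj(c,bal([593.2,42.6,0.01],[(0,0,196),(0,0,185),(12,0,185)])))
E
python3 tip.py w12
```

```text
[268, 42, 7, 9, 57] [271.1  45.7]
[268, 57, 4, 8, 23] [269.   60.9]
[277, 57, 2, 8, 14] [277.6  60.5]
44 268 274 | 47 269 274 | 50 269 273 | 59 268 278 | 62 268 278 | 
[593.82736055  44.71884123 195.9       ] [606.61950381  43.45593631 185.        ] [[279.3287971   44.70276029]
 [279.48365075  52.14358438]
 [279.06967217  17.90809862]]
```

```bash
python3 - <<'E'
from h import *
im,c=load("w12")
a=im.astype(float); red=np.clip(a[:,:,2]-a[:,:,:2].max(2)-15,0,None)
for r0,r1 in ((12,16),(16,20),(20,24),(24,28),(28,32),(32,37),(42,45),(45,48),(48,51)):
    p=red[r0:r1,255:300].sum(0); u=(p*np.arange(255,300)).sum()/max(p.sum(),1)
    print(r0,r1,u.round(2),p.sum().round(), [at_z(c,(u,(r0+r1-1)/2),z).round(2).tolist() for z in ((185,) if r0<40 else (195.9,))])
E
```

```text
12 16 276.18 307.0 [[606.8, 43.66, 185.0]]
16 20 0.0 0.0 [[628.48, 165.65, 185.0]]
20 24 276.52 772.0 [[603.91, 43.55, 185.0]]
24 28 276.71 709.0 [[602.48, 43.48, 185.0]]
28 32 276.88 683.0 [[601.06, 43.43, 185.0]]
32 37 277.06 760.0 [[599.48, 43.38, 185.0]]
42 45 271.28 2455.0 [[593.77, 44.93, 195.9]]
45 48 271.45 2566.0 [[592.84, 44.88, 195.9]]
48 51 271.59 2373.0 [[591.91, 44.84, 195.9]]
```

The pointer is about 1.35 mm left of the mark, so 1.7 g, meaning about 3.5 mm more poise travel. I'll return to the straddle and push to 3.5 mm beyond the last stopping point.

```bash
python3 -m inch '[[0.05,0.15,0,0,0,0,0.08],[0.09,0.285,0,0,0,0,0.08],[0.09,0.285,0,0,0,0,0.08],[0.09,0.285,0.08,0,0,0,0.08],[0.09,0.285,0.16,0,0,0,0.08],[0.09,0.285,0.23,0,0,0,0.08],[0.09,0.285,0.27,0,0,0,0.08],[0.09,0.285,0.27,0,0,0,0.08]]'; python3 -m inch '[[0,0.015,0,0,0,0,0.08],[0,0.03,0,0,0,0,0.08],[0,0.045,0,0,0,0,0.08],[0,0.06,0,0,0,0,0.08],[0,0.072,0,0,0,0,0.08],[0,0.084,0,0,0,0,0.08],[0,0.094,0,0,0,0,0.08],[0,0.104,0,0,0,0,0.08],[0,0.112,0,0,0,0,0.08],[0,0.12,0,0,0,0,0.08]]'; python3 -m inch '[[0,0.005,0,0,0,0,0.08],[0,0.01,0,0,0,0,0.08],[0,0.01,0,0,0,0,0.08]]'
```

```text
t: 22.82
ee_pos: [507.6, -0.7, 89.0]
orientation: [-3.142, 0.001, 0.002]
ft_force: [-0.0, 0.1, -0.7]
width: 40.3
grasp_force: 0.0
t: 24.08
ee_pos: [508.0, -18.8, 89.5]
orientation: [-3.141, 0.001, 0.0]
ft_force: [-0.1, 2.0, -1.6]
width: 40.5
grasp_force: 1.3
t: 24.45
ee_pos: [508.0, -20.4, 89.6]
orientation: [-3.142, 0.002, -0.0]
ft_force: [0.1, 2.4, -1.8]
width: 40.6
grasp_force: 1.1
```

```bash
python3 -m inch '[[0,-0.01,0,0,0,0,0.08],[0,-0.02,0,0,0,0,0.08],[0,-0.03,0,0,0,0,0.08],[0,-0.04,0,0,0,0,0.08],[0,-0.06,0,0,0,0,0.08],[0,-0.08,0,0,0,0,0.08],[0,-0.107,0,0,0,0,0.08],[0,-0.107,-0.1,0,0,0,0.08],[0,-0.107,-0.27,0,0,0,0.08],[0,-0.107,-0.27,0,0,0,0.08]]';python3 -m inch '[[-0.05,-0.15,0,0,0,0,0.08],[-0.09,-0.309,0,0,0,0,0.08],[-0.09,-0.309,0,0,0,0,0.08],[-0.09,-0.309,0,0,0,0,0.08],[-0.09,-0.309,0,0,0,0,0.08],[-0.09,-0.309,0,0,0,0,0.08],[-0.09,-0.309,0,0,0,0,0.08]]'; cat > m.py <<'E'
from h import *
import sys
def meas(name):
    im,c=load(name)
    a=im.astype(float); red=np.clip(a[:,:,2]-a[:,:,:2].max(2)-15,0,None)
    for r0,r1 in ((12,16),(20,24),(24,28),(28,32),(40,43),(43,46),(46,49),(49,52)):
        p=red[r0:r1,255:300].sum(0); u=(p*np.arange(255,300)).sum()/max(p.sum(),1)
        print(r0,u.round(2),p.sum().round(), [at_z(c,(u,(r0+r1-1)/2),z).round(2).tolist() for z in ((185,) if r0<39 else (195.9,))])
shot("wrist",sys.argv[1]); print(ctrl.get_obs()["ee_pos"]); meas(sys.argv[1])
E
python3 m.py w13
```

```text
t: 25.7
ee_pos: [509.7, -4.3, 132.4]
orientation: [3.141, -0.001, 0.007]
ft_force: [0.1, -0.2, -0.2]
width: 40.2
grasp_force: 0.0
t: 26.58
ee_pos: [494.7, 41.7, 130.1]
orientation: [3.142, -0.002, -0.0]
ft_force: [0.3, -0.4, 0.1]
width: 40.4
grasp_force: 0.0
[494.59875376  41.80722064 130.09167213]
12 276.9 524.0 [[606.93, 43.6, 185.0]]
20 277.11 761.0 [[604.04, 43.53, 185.0]]
24 277.18 709.0 [[602.6, 43.51, 185.0]]
28 277.28 635.0 [[601.18, 43.48, 185.0]]
40 279.17 1666.0 [[594.48, 42.82, 195.9]]
43 279.26 2469.0 [[593.55, 42.8, 195.9]]
46 279.26 2510.0 [[592.62, 42.79, 195.9]]
49 279.26 1886.0 [[591.69, 42.8, 195.9]]
```

```bash
python3 -m inch '[[0,0,0,0,0,0,0.08],[0,0,0,0,0,0,0.08],[0,0,0,0,0,0,0.08],[0,0,0,0,0,0,0.08],[0,0,0,0,0,0,0.08],[0,0,0,0,0,0,0.08],[0,0,0,0,0,0,0.08],[0,0,0,0,0,0,0.08],[0,0,0,0,0,0,0.08],[0,0,0,0,0,0,0.08]]' >/dev/null; python3 m.py w14|tail -9
```

```text
[494.61596973  42.04659318 130.1435048 ]
12 277.94 418.0 [[606.86, 43.66, 185.0]]
20 278.22 771.0 [[603.96, 43.57, 185.0]]
24 278.29 718.0 [[602.53, 43.55, 185.0]]
28 278.37 670.0 [[601.11, 43.53, 185.0]]
40 280.29 1790.0 [[594.41, 42.89, 195.9]]
43 280.37 2466.0 [[593.47, 42.87, 195.9]]
46 280.57 2482.0 [[592.54, 42.81, 195.9]]
49 280.56 1764.0 [[591.62, 42.82, 195.9]]
```

The beam is settled. The tip is about 0.65 mm right of centre, so the poise must go back about 1.6 mm. I'll straddle again slightly higher and push left with the other finger, watching for contact.

```bash
python3 -m inch '[[0.05,0.15,0,0,0,0,0.08],[0.09,0.29,0,0,0,0,0.08],[0.09,0.29,0,0,0,0,0.08],[0.09,0.29,0.08,0,0,0,0.08],[0.09,0.29,0.16,0,0,0,0.08],[0.09,0.29,0.22,0,0,0,0.08],[0.09,0.29,0.24,0,0,0,0.08],[0.09,0.29,0.24,0,0,0,0.08]]'; python3 -m inch '[[0,-0.015,0,0,0,0,0.08],[0,-0.03,0,0,0,0,0.08],[0,-0.045,0,0,0,0,0.08],[0,-0.057,0,0,0,0,0.08],[0,-0.069,0,0,0,0,0.08],[0,-0.08,0,0,0,0,0.08],[0,-0.09,0,0,0,0,0.08],[0,-0.096,0,0,0,0,0.08],[0,-0.1,0,0,0,0,0.08],[0,-0.1,0,0,0,0,0.08]]'
```

```text
t: 28.92
ee_pos: [507.9, -1.3, 93.8]
orientation: [-3.142, 0.001, 0.001]
ft_force: [0.7, -0.3, 0.9]
width: 40.4
grasp_force: 0.0
t: 30.18
ee_pos: [508.0, 13.6, 94.1]
orientation: [-3.142, 0.001, 0.0]
ft_force: [-0.7, -1.2, 1.6]
width: 40.8
grasp_force: 1.1
```

```bash
python3 -c "
from h import *
o=ctrl.get_obs();print(o['ft_force'],o['grasp_force'],o['ee_pos'])"; python3 -m inch '[[0,-0.003,0,0,0,0,0.08],[0,-0.003,0,0,0,0,0.08]]'
```

```text
[-0.66445079 -1.19825372  1.58794364] 1.1342670768499374 [508.03752762  13.55897877  94.11947956]
t: 30.42
ee_pos: [508.0, 14.0, 94.1]
orientation: [3.142, -0.002, -0.0]
ft_force: [-1.0, -2.6, 1.2]
width: 40.3
grasp_force: 1.2
```

```bash
python3 -m inch '[[0,0.01,0,0,0,0,0.08],[0,0.02,0,0,0,0,0.08],[0,0.03,0,0,0,0,0.08],[0,0.04,0,0,0,0,0.08],[0,0.06,0,0,0,0,0.08],[0,0.08,0,0,0,0,0.08],[0,0.107,0,0,0,0,0.08],[0,0.107,-0.1,0,0,0,0.08],[0,0.107,-0.24,0,0,0,0.08],[0,0.107,-0.24,0,0,0,0.08]]'>/dev/null;python3 -m inch '[[-0.05,-0.15,0,0,0,0,0.08],[-0.09,-0.293,0,0,0,0,0.08],[-0.09,-0.293,0,0,0,0,0.08],[-0.09,-0.293,0,0,0,0,0.08],[-0.09,-0.293,0,0,0,0,0.08],[-0.09,-0.293,0,0,0,0,0.08],[-0.09,-0.293,0,0,0,0,0.08],[-0.09,-0.293,0,0,0,0,0.08],[-0.09,-0.293,0,0,0,0,0.08],[-0.09,-0.293,0,0,0,0,0.08]]'|head -2; python3 m.py w15
```

```text
t: 32.92
ee_pos: [494.6, 41.9, 130.1]
[494.5781522   41.92515934 130.13517016]
12 277.56 465.0 [[606.86, 43.62, 185.0]]
20 277.74 780.0 [[603.96, 43.57, 185.0]]
24 277.88 687.0 [[602.53, 43.52, 185.0]]
28 277.99 628.0 [[601.11, 43.49, 185.0]]
40 272.23 1634.0 [[594.42, 45.07, 195.9]]
43 272.18 2472.0 [[593.49, 45.08, 195.9]]
46 272.24 2593.0 [[592.56, 45.06, 195.9]]
49 272.5 1964.0 [[591.63, 44.98, 195.9]]
```

The tip now reads +1.5 mm left, so that push moved more than planned. Absolute contact positions map to the poise position: TCP y of -17.0 gave +1.4 mm and -20.4 gave -0.65 mm, so I'll aim for -19.3.

```bash
python3 -m inch '[[0.05,0.15,0,0,0,0,0.08],[0.09,0.286,0,0,0,0,0.08],[0.09,0.286,0,0,0,0,0.08],[0.09,0.286,0.08,0,0,0,0.08],[0.09,0.286,0.16,0,0,0,0.08],[0.09,0.286,0.23,0,0,0,0.08],[0.09,0.286,0.27,0,0,0,0.08],[0.09,0.286,0.27,0,0,0,0.08]]'|head -2; python3 -m inch '[[0,0.015,0,0,0,0,0.08],[0,0.03,0,0,0,0,0.08],[0,0.045,0,0,0,0,0.08],[0,0.06,0,0,0,0,0.08],[0,0.072,0,0,0,0,0.08],[0,0.084,0,0,0,0,0.08],[0,0.094,0,0,0,0,0.08],[0,0.104,0,0,0,0,0.08],[0,0.11,0,0,0,0,0.08],[0,0.115,0,0,0,0,0.08]]'
```

```text
t: 33.98
ee_pos: [507.7, -0.9, 89.0]
t: 35.22
ee_pos: [508.0, -18.2, 89.6]
orientation: [-3.141, 0.002, 0.0]
ft_force: [0.2, 2.5, -3.1]
width: 40.5
grasp_force: 1.3
```

```bash
python3 -m inch '[[0,0.004,0,0,0,0,0.08],[0,0.007,0,0,0,0,0.08],[0,0.007,0,0,0,0,0.08]]';  python3 -m inch '[[0,-0.01,0,0,0,0,0.08],[0,-0.02,0,0,0,0,0.08],[0,-0.03,0,0,0,0,0.08],[0,-0.04,0,0,0,0,0.08],[0,-0.06,0,0,0,0,0.08],[0,-0.08,0,0,0,0,0.08],[0,-0.107,0,0,0,0,0.08],[0,-0.107,-0.1,0,0,0,0.08],[0,-0.107,-0.27,0,0,0,0.08],[0,-0.107,-0.27,0,0,0,0.08]]'>/dev/null;python3 -m inch '[[-0.05,-0.15,0,0,0,0,0.08],[-0.09,-0.301,0,0,0,0,0.08],[-0.09,-0.301,0,0,0,0,0.08],[-0.09,-0.301,0,0,0,0,0.08],[-0.09,-0.301,0,0,0,0,0.08],[-0.09,-0.301,0,0,0,0,0.08],[-0.09,-0.301,0,0,0,0,0.08],[-0.09,-0.301,0,0,0,0,0.08],[-0.09,-0.301,0,0,0,0,0.08],[-0.09,-0.301,0,0,0,0,0.08]]'|head -2; python3 m.py w16
```

```text
t: 35.6
ee_pos: [508.0, -19.3, 89.6]
orientation: [3.142, -0.002, -0.0]
ft_force: [-0.2, 2.4, -1.7]
width: 40.6
grasp_force: 1.2
t: 38.1
ee_pos: [494.6, 41.9, 130.1]
[494.57035775  41.91462283 130.13810368]
12 277.55 465.0 [[606.87, 43.65, 185.0]]
20 277.75 777.0 [[603.97, 43.59, 185.0]]
24 277.86 689.0 [[602.54, 43.55, 185.0]]
28 278.0 628.0 [[601.12, 43.51, 185.0]]
40 278.44 1804.0 [[594.42, 43.29, 195.9]]
43 278.48 2478.0 [[593.48, 43.28, 195.9]]
46 278.49 2518.0 [[592.55, 43.27, 195.9]]
49 278.46 1823.0 [[591.63, 43.28, 195.9]]
```

```bash
python3 - <<'E'
from h import *
im,c=load("w16")
a=im.astype(float); red=np.clip(a[:,:,2]-a[:,:,:2].max(2)-15,0,None)
for r in range(40,94,3):
    p=red[r:r+3,255:300].sum(0); u=(p*np.arange(255,300)).sum()/max(p.sum(),1)
    v=ray(c,(u,r+1)); t=(593-c["e"][0])/v[0]; P=c["e"]+t*v   # pointer lies in plane x=593
    print(r,u.round(2),p.sum().round(),P.round(2))
E
```

```text
40 278.44 1804.0 [593.    43.24 201.7 ]
43 278.48 2478.0 [593.    43.26 197.97]
46 278.49 2518.0 [593.    43.29 193.92]
49 278.46 1823.0 [593.    43.33 189.53]
52 278.65 947.0 [593.    43.3  184.75]
55 278.02 1795.0 [593.    43.55 179.52]
58 277.69 2950.0 [593.    43.72 173.78]
61 277.81 2980.0 [593.    43.73 167.43]
64 278.42 2130.0 [593.    43.55 160.38]
67 278.68 1445.0 [593.    43.51 152.51]
70 278.94 1162.0 [593.    43.45 143.67]
73 278.95 1091.0 [593.    43.5  133.66]
76 279.02 1000.0 [593.    43.53 122.23]
79 279.11 892.0 [593.    43.56 109.05]
82 279.18 848.0 [593.    43.6   93.68]
85 279.3 747.0 [593.    43.61  75.53]
88 279.08 111.0 [593.    43.87  53.76]
91 0.0 0.0 [593.   162.73 185.71]
```

The pointer's lean gives -0.3 mm, about 0.8 mm of poise, and the mark and pivot agree, so there is no camera bias. One small push back will fix it: the leftward push ending at TCP y 14.05 gave +1.5 mm, so I'll end at 10.25.

```bash
python3 -m inch '[[0.05,0.15,0,0,0,0,0.08],[0.09,0.29,0,0,0,0,0.08],[0.09,0.29,0,0,0,0,0.08],[0.09,0.29,0.08,0,0,0,0.08],[0.09,0.29,0.16,0,0,0,0.08],[0.09,0.29,0.22,0,0,0,0.08],[0.09,0.29,0.24,0,0,0,0.08],[0.09,0.29,0.24,0,0,0,0.08]]'|head -2; python3 -m inch '[[0,-0.01,0,0,0,0,0.08],[0,-0.02,0,0,0,0,0.08],[0,-0.03,0,0,0,0,0.08],[0,-0.04,0,0,0,0,0.08],[0,-0.05,0,0,0,0,0.08],[0,-0.058,0,0,0,0,0.08],[0,-0.064,0,0,0,0,0.08],[0,-0.07,0,0,0,0,0.08],[0,-0.07,0,0,0,0,0.08]]'
```

```text
t: 39.15
ee_pos: [507.9, -1.5, 93.8]
t: 40.28
ee_pos: [508.0, 8.9, 94.1]
orientation: [-3.142, 0.001, 0.0]
ft_force: [0.6, -0.1, 0.3]
width: 40.4
grasp_force: 0.0
```

```bash
python3 -m inch '[[0,-0.003,0,0,0,0,0.08],[0,-0.006,0,0,0,0,0.08],[0,-0.009,0,0,0,0,0.08],[0,-0.009,0,0,0,0,0.08]]'
```

```text
t: 40.78
ee_pos: [508.1, 10.1, 94.2]
orientation: [3.141, -0.001, -0.0]
ft_force: [0.6, -2.5, 1.8]
width: 40.5
grasp_force: 1.3
```

Sliding force was reached at 10.1, as predicted. I'll retreat, let the beam settle and measure.

```bash
python3 -m inch '[[0,0.01,0,0,0,0,0.08],[0,0.02,0,0,0,0,0.08],[0,0.03,0,0,0,0,0.08],[0,0.04,0,0,0,0,0.08],[0,0.06,0,0,0,0,0.08],[0,0.08,0,0,0,0,0.08],[0,0.107,0,0,0,0,0.08],[0,0.107,-0.1,0,0,0,0.08],[0,0.107,-0.24,0,0,0,0.08],[0,0.107,-0.24,0,0,0,0.08]]'>/dev/null;python3 -m inch '[[-0.05,-0.15,0,0,0,0,0.08],[-0.09,-0.319,0,0,0,0,0.08],[-0.09,-0.319,0,0,0,0,0.08],[-0.09,-0.319,0,0,0,0,0.08],[-0.09,-0.319,0,0,0,0,0.08],[-0.09,-0.319,0,0,0,0,0.08],[-0.09,-0.319,0,0,0,0,0.08],[-0.09,-0.319,0,0,0,0,0.08],[-0.09,-0.319,0,0,0,0,0.08],[-0.09,-0.319,0,0,0,0,0.08]]'|head -2; python3 m.py w17
```

```text
t: 43.28
ee_pos: [494.6, 42.1, 130.1]
[494.62764953  42.074638   130.14562224]
12 277.91 446.0 [[606.87, 43.66, 185.0]]
20 278.24 782.0 [[603.97, 43.56, 185.0]]
24 278.3 702.0 [[602.54, 43.53, 185.0]]
28 278.41 655.0 [[601.11, 43.5, 185.0]]
40 278.5 1788.0 [[594.41, 43.4, 195.9]]
43 278.49 2460.0 [[593.48, 43.4, 195.9]]
46 278.49 2520.0 [[592.55, 43.4, 195.9]]
49 278.47 1810.0 [[591.62, 43.41, 195.9]]
```

The tip is within about 0.2 mm of the line. I'll back off upward and hand in.

```bash
python3 -m inch '[[-0.1,0,-0.2,0,0,0,0.08],[-0.2,0,-0.5,0,0,0,0.08],[-0.3,0,-0.7,0,0,0,0.08],[-0.3,0,-0.7,0,0,0,0.08],[-0.3,0,-0.7,0,0,0,0.08],[-0.3,0,-0.7,0,0,0,0.08],[-0.3,0,-0.7,0,0,0,0.08],[-0.3,0,-0.7,0,0,0,0.08]]'|head -2; python3 -c "
from workcell import ctrl
print(ctrl.close_job())"
```

```text
t: 44.32
ee_pos: [449.5, 42.1, 234.5]
the job is handed in; nothing more can be done
None
```

I handed the job in at about 44 s: two 20 g weights stand on the right pan, the poise puts the bangle at about 63 g, and the pointer rests about 0.2 mm right of the red line with nothing touching the balance.

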